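# Tip the used weighing cups into the wash basin and lock the hopper

### The job

Put the empty used cup from beside the balance into the yellow tipping hopper next to the cup already there, and let go of it. Then lift the hopper's handle so that it tips forward over its wheel and both cups drop into the blue basin, lower the handle gently all the way back down without letting it drop, and finally push the R-clip home through the hitch pin until its bow springs over, so the hopper is locked. Leave the cup that holds orange sample and the other things on the bench alone.

Things in the scene. Friction and masses are not known exactly. Their poses are not given: they have to be found in the camera images.
- dock: Fixed base plate, 6 mm thick, carrying hopper, hitch pin and basin; its pose and yaw differ from run to run. Origin on the worktop right under the hopper's wheel axle; x points in the tipping direction (towards the basin), y to its left, z up. The axle is parallel to y, 30 mm above the origin. The hitch pin, a 14 mm thick steel post, stands at x -60, y +95, its top 90 mm high.
- hopper (a joint): Tip angle of the yellow hopper about the axle: 0 = down and level, grows as the handle is lifted, stop at 1.05. The hopper weighs about 0.6 kg and falls back freely when let go.
- hopper_floor (a point): Middle of the hopper's flat floor, on its upper face (62 mm above the worktop when level, 45 mm behind the axle); its axes are the hopper's. The hopper is open at the top and at the front (+x); inside 117 mm along x, 124 mm along y; its rear and side walls stand 40 mm above the floor, 3 mm thick.
- handle_bar (a point): Centre of the black round crossbar of the hopper's handle, 12 mm thick, 104 mm long along y between two 10 mm shafts that run down to the hopper. At rest 150 mm behind the axle (-x) and 128 mm above the worktop, free below and on both sides; it turns with the hopper about the axle (98 mm above the axle at rest). It can turn between gripping pads.
- basin_floor (a point): Middle of the blue basin's floor, on its upper face, 6 mm above the worktop; axes as dock. The basin is 125 mm along x and 160 mm along y outside; its walls are 5 mm thick and 48 mm high, except a 12 mm lip on the side towards the hopper.
- r_clip (a joint): How far the R-clip has been pushed (m): 0 = drawn back, its leg just in the mouth of the pin's cross hole; 0.024 = home (it reads 0.023 to 0.0245 there). It slides in the dock's -y direction (towards the hopper), easily for the first 9 mm, then the bow meets the pin and it takes 5 to 8 N; past about 0.017 the bow springs over the pin, the clip jumps home by itself and stays.
- clip_eye (a point): Centre of the R-clip's round eye, a ring of 4 mm steel wire 24 mm across lying level, 74 mm above the worktop; its outer edge, 12 mm from this point in the dock's +y direction, is where to push. It moves with the clip; nothing is beneath it but the worktop and free space lies outside it.
- used_cup_mid (a point): Centre (half-way up) of the empty used cup: light metal weighing cup, 47 mm across the rim, 42 mm across the body, 39 mm high, open at the top, 30 g, standing on the worktop to the right of the balance.
- loaded_cup_mid (a point): Centre (half-way up) of the empty cup that already stands in the hopper, in its right half (dock -y): the same, 51 mm across the rim, 46 mm across the body.
- filled_cup_mid (a point): Centre (half-way up) of the cup to leave alone: 55 mm across the rim, 39 mm high, with orange sample inside, also to the right of the balance; it may stand nearer or farther than the used cup.
- balance: The balance, fixed, 295 mm along x, 207 mm along y, with a glass draught shield about 170 mm high; its glass lid stands open, leaning up at the back to about 0.33 m; origin under its centre. Behind the work, from about x = 0.72 on, a bottle rack overhangs the worktop at a height of about 0.4 m, and a red fume hood hangs over the robot's left shoulder at a height of about 0.8 m: keep the arm clear of both.
- timer: White timer lying flat, 65x65x18 mm, in front of the balance; leave alone.
- marker: Marker pen with a blue cap, 134 mm long, lying in front of the hotplate; leave alone.
- label_roll: White roll of labels, 60 mm across, 50 mm high, right of the balance; leave alone.
- wash_bottle: Yellow-green wash bottle, 180 mm high, left of the hotplate; leave alone.
Mind the look-alikes: they are no part of the job. What is shaped like the part that bears used_cup_mid but pink is not meant. What is shaped like the part that bears loaded_cup_mid but black is not meant.

How it is judged:
By the outcome, as a careful person would: the job done as asked, in the order asked, and still so for the second after the job is handed in, with the robot touching nothing.
It also fails if it takes over 67 s, if anything falls off the work surface, if the arm or the gripper's body presses on something with over 40 N, if the wrist force passes 120 N, or if a joint passes its speed limit or range.

### The arm

A 7-joint arm with a two-finger parallel gripper is mounted at the origin on a cart in front of the work surface, level with it; the furniture and walls round the work are solid. World frame = base frame: x ahead of the robot, y to its left, z up, the work surface at z = 0. Lengths are in m, angles in degrees, forces in N, time in s.
With the tool pointing down it reaches from about 0.425 to 0.875 m from the base axis. Payload 4.7 kg.
Tool frame: the origin (TCP) lies midway between the tips of the shut fingers; the grasp point (between the pads) lies 19 mm behind it (env.grip_depth is the distance from the TCP to the grasp point, in m); z points along the fingers, y is the line along which they close (so a half turn about z gives the same grasp; the last joint's range is limited). The gripper opens to 87 mm and grips with 3 to 60 N. Pads are 19 mm wide; open, the fingers measure 117 mm over their backs; the gripper's body (75 mm by 190 mm) begins 51 mm behind the grasp point.
Start: joints at [-63.249, 18.392, -4.016, 83.108, 1.295, 78.541, -3.26], TCP at [0.284, 0.585, 0.223] pointing down, gripper open.
Joint ranges: [-163.93, 163.93], [-17.29, 119.83], [-79.2, 71.16], [3.27, 140.29], [-89.18, 269.18], [5.43, 117.66], [-154.24, 154.24]. Speed limits (degrees/s): [147.25, 147.25, 180, 180, 180, 180, 180].

### API

Orientations are given as [roll, pitch, yaw] about the fixed x, y, z axes, in that order (R = Rz(yaw) Ry(pitch) Rx(roll)).
In Python, from cell import get_obs, optics, env, nets gives the robot as it stands.
- The arm moves only by the shell command python3 -m creep 'ROWS' [FORCE]. ROWS is JSON, a list of rows, each an object of numbers: "wx", "wy", "wz": the turn, a rotation vector about the tool's x, y, z in degrees; "tx", "ty", "tz": the shift along the tool's x, y, z in mm; "gripper": the opening, from -1 (shut) to 1 (fully open). A call has 1 to 5 rows; each row is the pose to reach, as a shift and turn from the pose commanded when the call began, along the tool's axes at that moment; what a row does not reach only later rows make up. A row lasts 1/12 s, in which the tool goes at most 41.7 mm and 7.16 degrees, less where a joint would pass 70% of its speed; a pose out of reach is approached as far as the arm can. A call with a gripper value outside its range is refused whole. The fingers move at their own pace and stop on an object; FORCE is the grip in N (left out, the last holds). Time passes only in rows, so rows that repeat a pose let the fingers close. It gives the time, the measured TCP pose, the force, the opening and the grip force at its end, in the units of the state.
- get_obs(): the state, without advancing time (a new reading comes with each control period).
- optics.read_camera(name): name is "scene" or "top" or "wrist"; returns (picture, depth): 400x640x3 uint8, red, green, blue; 400x640 float32, m along the optical axis (not along the pixel's ray), 0 where there is no reading.
- optics.camera_info(name): a dict with "fovy" (degrees; the focal length in pixels is half the picture's height over the tangent of half this angle, whatever the lens; pixels are square), "cx", "cy" (the principal point, pixels), "R" (3x3) and "t" (3): a world point X has camera coordinates R X + t; the wrist camera has in their place "tool_from_camera" (4x4, takes a point from camera to tool coordinates, whose origin is the TCP and whose axes are the flange's). Camera axes: x right, y down, z forward; pixel columns grow to the right and rows downward; lengths in m; the calibration is good to about 2 mm. A picture is of the moment at which its call begins: read the wrist's pose just before it. camera_info takes no time and is no camera call.
- env.sign_off(): hands the job in; it is judged then, once.
Trained networks look in the newest picture that a camera, given by its name, has taken for a name from the list of things; names that differ only in an ending like _2 or _b are one class to them, and where a whole thing is asked for, a point or a joint stands for the part that bears it (a point fixed in the world has none). Each returns a list of dicts, best first, with "confidence" (0 to 1); they miss things now and then, are a little off and sometimes report something else, mostly with a low value. They report only what shows in the picture. A call takes as long as a camera call. They do not tell look-alikes from the thing itself.
- nets.look_for(query, camera): "point" ([x, y, z] in m, in world coordinates, good to about 4 mm: the middle of the surface that is visible of it).
- nets.place_of(query, camera): "point" ([x, y, z] in m, in world coordinates, good to about 4 mm: a listed point, or the origin of a listed thing).
The state is a dict: "time_s": time; "qpos": joint angles; "joint_velocities": joint speeds; "effort": joint torques, N m; "tool_pos": TCP position; "tool_rot": TCP orientation; "force": force on the tool from outside, world axes, zero at the start; "wrist_torque": the same for the moment, N m; "grip_width": finger opening in m; "grasp_force": force on a finger pad.
Only numpy, scipy, OpenCV 4.12 (cv2) and the standard library are available. Lean on these libraries where they do the work, as an engineer would, in place of code of your own. Each camera call takes 0.05 s, during which the arm holds its last target. There are 200 camera calls.

## Working session

There is one attempt and no reset: what is moved stays moved. The work goes in short steps, Python scripts to look and compute and a shell command to move; the robot and the scene stay as the last step left them, time stands still between calls to the robot, and variables do not carry over. Pictures are saved under pics/ and viewed, at most 10 in all, crops included, and the job is handed in when it is done.

```bash
ls; mkdir -p pics
python3 - <<'E'
from cell import get_obs, optics, env, nets
import cv2
for c in ("scene","top"):
    p,d=optics.read_camera(c); cv2.imwrite(f"pics/{c}0.png",p[:,:,::-1])
    for q in ["dock","hopper_floor","handle_bar","basin_floor","clip_eye","used_cup_mid","loaded_cup_mid","filled_cup_mid","balance"]:
        print(c,q,[([round(v,3) for v in r["point"]],round(r["confidence"],2)) for r in nets.place_of(q,c)[:4]])
o=get_obs();print(o["time_s"],o["tool_pos"],o["tool_rot"],o["grip_width"],env.grip_depth)
E
```

```text
pics
scene dock [([0.614, 0.051, -0.002], 0.62), ([0.496, 0.141, 0.073], 0.25)]
scene hopper_floor [([0.575, 0.029, 0.062], 0.78), ([0.616, 0.051, -0.001], 0.34)]
scene handle_bar [([0.486, -0.024, 0.129], 0.63)]
scene basin_floor [([0.708, 0.104, 0.005], 0.84), ([0.494, 0.139, 0.071], 0.57)]
scene clip_eye [([0.495, 0.14, 0.07], 0.5)]
scene used_cup_mid [([0.501, -0.506, 0.024], 0.7), ([0.598, 0.007, 0.08], 0.3)]
scene loaded_cup_mid [([0.552, 0.214, 0.02], 0.73), ([0.598, 0.01, 0.086], 0.49)]
scene filled_cup_mid []
scene balance []
top dock [([0.615, 0.054, 0.003], 0.97)]
top hopper_floor [([0.577, 0.032, 0.062], 0.97)]
top handle_bar [([0.491, -0.028, 0.125], 0.56)]
top basin_floor [([0.709, 0.107, 0.01], 0.55), ([0.494, 0.138, 0.072], 0.49)]
top clip_eye [([0.496, 0.142, 0.075], 0.58)]
top used_cup_mid [([0.556, -0.428, 0.019], 0.52)]
top loaded_cup_mid [([0.6, -0.0, 0.08], 0.63), ([0.551, 0.215, 0.019], 0.46)]
top filled_cup_mid [([0.419, 0.318, -0.0], 0.68), ([0.462, -0.395, 0.021], 0.59), ([0.409, -0.229, 0.0], 0.32)]
top balance []
1.0 [0.28441394 0.58449979 0.22260508] [1.79993312e+02 3.87998066e-03 1.54057674e+02] 0.08655428939846324 0.0187
```

View pics/scene0.png

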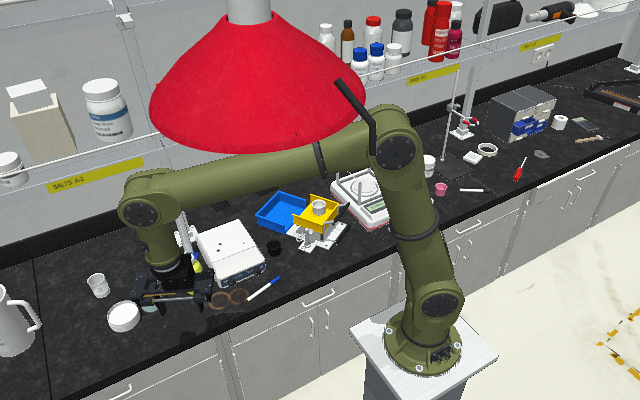

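View pics/top0.png

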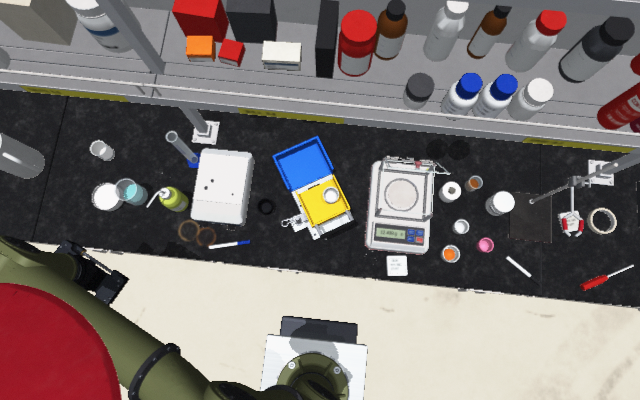

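The top view shows the dock at (320,195) and the empty used cup at (460,227). The orange-filled cup is at (450,254), the pink look-alike at (486,244) and the label roll at (450,190). The black look-alike is at (266,207). Next I refine the cup and dock poses from depth and work out the waypoints.

```bash
cat > h.py <<'E'
import numpy as np
from scipy.spatial.transform import Rotation as Ro
from cell import get_obs, optics, env, nets
def Rd(yaw): return Ro.from_euler('xyz',[180,0,yaw],degrees=True)
def pose():
    o=get_obs(); return np.array(o["tool_pos"]),Ro.from_euler('xyz',o["tool_rot"],degrees=True)
def plan(wps,start=None):
    p,R=start or pose()
    for q,yaw in wps:
        q=np.array(q); Rn=Rd(yaw); t=R.inv().apply(q-p)*1000; w=(R.inv()*Rn).as_rotvec(degrees=True)
        print(q,yaw,"t",np.round(t,1),"w",np.round(w,1),"rows",np.ceil(max(np.linalg.norm(t)/41.7,np.linalg.norm(w)/7.16)))
        p,R=q,Rn
def cloud(cam,pd=None):
    img,d=pd or optics.read_camera(cam); i=optics.camera_info(cam)
    f=200/np.tan(np.radians(i["fovy"])/2); v,u=np.mgrid[:400,:640]
    c=np.stack([(u-i["cx"])/f*d,(v-i["cy"])/f*d,d],-1)
    if "R" in i: X=(c-np.array(i["t"]))@np.array(i["R"])
    else:
        p,R=pose(); T=np.array(i["tool_from_camera"]); X=R.apply((c@T[:3,:3].T+T[:3,3]).reshape(-1,3)).reshape(c.shape)+p
    return img,X,d
E
python3 - <<'E'
from h import *
img,X,d=cloud("top")
for n,(u,v) in dict(used=(460,227),orange=(450,254),loaded=(331,196)).items():
    s=X[v-11:v+12,u-11:u+12].reshape(-1,3); lo=.055 if n=="loaded" else 0; top=s[(s[:,2]>lo+.03)&(s[:,2]<lo+.065)]
    if n=="loaded": top=s[s[:,2]>.09]
    print(n,len(top),(top.min(0)+top.max(0))/2,np.ptp(top,0))
# yellow and blue parts
import cv2
h=cv2.cvtColor(img,cv2.COLOR_RGB2HSV)
for n,a,b,box in (("yel",20,35,(280,140,365,240)),("blue",100,120,(265,130,345,195))):
    m=np.zeros((400,640),bool); x0,y0,x1,y1=box; m[y0:y1,x0:x1]=1
    m&=(h[...,0]>a)&(h[...,0]<b)&(h[...,1]>150)&(d>0); P=X[m]
    zt=.085 if n=="yel" else .04
    T=P[P[:,2]>zt][:,:2].astype(np.float32); print(n,len(T),cv2.minAreaRect(T))
plan([((.284,.585,.28),154),((.41,.44,.29),137),((.48,.26,.29),118),((.51,.06,.29),97),((.52,-.14,.29),75),((.53,-.33,.29),58),((.556,-.428,.2),45)])
E
```

```text
used 58 [ 0.55223497 -0.42659225  0.03790113] [0.04740935 0.04397959 0.01542   ]
orange 77 [ 0.46074866 -0.39661191  0.03774856] [0.05522717 0.05319563 0.01463678]
loaded 86 [ 0.4648816  -0.00096681  0.7383472 ] [0.32844112 0.06010402 1.29538213]
yel 222 ((0.5745771527290344, 0.026080898940563202), (0.12084296345710754, 0.13383114337921143), 31.490062713623047)
blue 356 ((0.7081822156906128, 0.10872335731983185), (0.1301318109035492, 0.16722923517227173), 31.3598575592041)
[0.284 0.585 0.28 ] 154 t [  0.6   0.3 -57.4] w [0.  0.  0.1] rows 2.0
[0.41 0.44 0.29] 137 t [-176.8  -75.1  -10. ] w [ 0. -0. 17.] rows 5.0
[0.48 0.26 0.29] 118 t [-174.   -83.9   -0. ] w [-0. -0. 19.] rows 5.0
[0.51 0.06 0.29] 97 t [-190.7  -67.4   -0. ] w [ 0. -0. 21.] rows 5.0
[ 0.52 -0.14  0.29] 75 t [-199.7  -14.4   -0. ] w [ 0. -0. 22.] rows 5.0
[ 0.53 -0.33  0.29] 58 t [-180.9   58.8    0. ] w [ 0. -0. 17.] rows 5.0
[ 0.556 -0.428  0.2  ] 45 t [-69.3  74.   90. ] w [ 0. -0. 13.] rows 4.0
```

```bash
set -e
python3 -m creep '[{"tz":-57},{"tz":-57}]'
python3 -m creep '[{"tx":-177,"ty":-75,"tz":-10,"wz":17},{"tx":-177,"ty":-75,"tz":-10,"wz":17},{"tx":-177,"ty":-75,"tz":-10,"wz":17},{"tx":-177,"ty":-75,"tz":-10,"wz":17},{"tx":-177,"ty":-75,"tz":-10,"wz":17}]'
python3 -m creep '[{"tx":-174,"ty":-84,"wz":19},{"tx":-174,"ty":-84,"wz":19},{"tx":-174,"ty":-84,"wz":19},{"tx":-174,"ty":-84,"wz":19},{"tx":-174,"ty":-84,"wz":19}]'
python3 -m creep '[{"tx":-191,"ty":-67,"wz":21},{"tx":-191,"ty":-67,"wz":21},{"tx":-191,"ty":-67,"wz":21},{"tx":-191,"ty":-67,"wz":21},{"tx":-191,"ty":-67,"wz":21}]'
```

```text
validation failed for argument at $[0]...
```

```bash
python3 -m creep '[{"wx":0,"wy":0,"wz":0,"tx":0,"ty":0,"tz":-57,"gripper":1},{"wx":0,"wy":0,"wz":0,"tx":0,"ty":0,"tz":-57,"gripper":1}]'; python3 -m creep --help | head -20
```

```text
time_s: 1.22
tool_pos: [0.2846, 0.585, 0.2826]
tool_rot: [179.9, -0.0, 154.1]
force: [0.4, 0.5, 1.1]
grip_width: 0.087
grasp_force: 0.0invalid input: not JSON, or not a number
```

```bash
python3 -m creep '[{"wx":0,"wy":0,"wz":17,"tx":-177,"ty":-75,"tz":-10,"gripper":1},{"wx":0,"wy":0,"wz":17,"tx":-177,"ty":-75,"tz":-10,"gripper":1},{"wx":0,"wy":0,"wz":17,"tx":-177,"ty":-75,"tz":-10,"gripper":1},{"wx":0,"wy":0,"wz":17,"tx":-177,"ty":-75,"tz":-10,"gripper":1},{"wx":0,"wy":0,"wz":17,"tx":-177,"ty":-75,"tz":-10,"gripper":1}]'
python3 -m creep '[{"wx":0,"wy":0,"wz":19,"tx":-174,"ty":-84,"tz":0,"gripper":1},{"wx":0,"wy":0,"wz":19,"tx":-174,"ty":-84,"tz":0,"gripper":1},{"wx":0,"wy":0,"wz":19,"tx":-174,"ty":-84,"tz":0,"gripper":1},{"wx":0,"wy":0,"wz":19,"tx":-174,"ty":-84,"tz":0,"gripper":1},{"wx":0,"wy":0,"wz":19,"tx":-174,"ty":-84,"tz":0,"gripper":1}]'
```

```text
time_s: 1.63
tool_pos: [0.4147, 0.4351, 0.2903]
tool_rot: [179.9, 0.1, 136.7]
force: [0.7, -0.6, 0.9]
grip_width: 0.0868
grasp_force: 0.0
time_s: 2.05
tool_pos: [0.4828, 0.2544, 0.2901]
tool_rot: [180.0, 0.1, 117.8]
force: [0.5, -1.2, 0.1]
grip_width: 0.0869
grasp_force: 0.0
```

```bash
python3 -c "
from h import *
plan([((.51,.06,.29),97),((.52,-.14,.29),75),((.53,-.33,.29),58),((.5525,-.427,.2),35)])"
```

```text
[0.51 0.06 0.29] 97 t [-184.7  -66.4    0.3] w [ 0.1  0.1 20.8] rows 5.0
[ 0.52 -0.14  0.29] 75 t [-199.7  -14.4   -0. ] w [ 0. -0. 22.] rows 5.0
[ 0.53 -0.33  0.29] 58 t [-180.9   58.8    0. ] w [ 0. -0. 17.] rows 5.0
[ 0.5525 -0.427   0.2   ] 35 t [-70.3  70.5  90. ] w [ 0. -0. 23.] rows 4.0
```

```bash
python3 -m creep '[{"wx":0,"wy":0,"wz":21,"tx":-185,"ty":-66,"tz":0,"gripper":1},{"wx":0,"wy":0,"wz":21,"tx":-185,"ty":-66,"tz":0,"gripper":1},{"wx":0,"wy":0,"wz":21,"tx":-185,"ty":-66,"tz":0,"gripper":1},{"wx":0,"wy":0,"wz":21,"tx":-185,"ty":-66,"tz":0,"gripper":1},{"wx":0,"wy":0,"wz":21,"tx":-185,"ty":-66,"tz":0,"gripper":1}]'
python3 -m creep '[{"wx":0,"wy":0,"wz":22,"tx":-200,"ty":-14,"tz":0,"gripper":1},{"wx":0,"wy":0,"wz":22,"tx":-200,"ty":-14,"tz":0,"gripper":1},{"wx":0,"wy":0,"wz":22,"tx":-200,"ty":-14,"tz":0,"gripper":1},{"wx":0,"wy":0,"wz":22,"tx":-200,"ty":-14,"tz":0,"gripper":1},{"wx":0,"wy":0,"wz":22,"tx":-200,"ty":-14,"tz":0,"gripper":1}]'
python3 -m creep '[{"wx":0,"wy":0,"wz":17,"tx":-181,"ty":59,"tz":0,"gripper":1},{"wx":0,"wy":0,"wz":17,"tx":-181,"ty":59,"tz":0,"gripper":1},{"wx":0,"wy":0,"wz":17,"tx":-181,"ty":59,"tz":0,"gripper":1},{"wx":0,"wy":0,"wz":17,"tx":-181,"ty":59,"tz":0,"gripper":1},{"wx":0,"wy":0,"wz":17,"tx":-181,"ty":59,"tz":0,"gripper":1}]'
python3 -m creep '[{"wx":0,"wy":0,"wz":23,"tx":-70,"ty":70,"tz":90,"gripper":1},{"wx":0,"wy":0,"wz":23,"tx":-70,"ty":70,"tz":90,"gripper":1},{"wx":0,"wy":0,"wz":23,"tx":-70,"ty":70,"tz":90,"gripper":1},{"wx":0,"wy":0,"wz":23,"tx":-70,"ty":70,"tz":90,"gripper":1},{"wx":0,"wy":0,"wz":23,"tx":-70,"ty":70,"tz":90,"gripper":1}]'
python3 - <<'E'
from h import *
import cv2
img,X,d=cloud("wrist"); cv2.imwrite("pics/w1.png",img[:,:,::-1])
m=(d>0)&(X[...,2]>.03)&(X[...,2]<.048)&(np.hypot(X[...,0]-.5525,X[...,1]+.427)<.05)
P=X[m]; print(len(P),(P.min(0)+P.max(0))/2,np.ptp(P,0), cv2.minEnclosingCircle(P[:,:2].astype(np.float32)))
plan([((.5525,-.427,.011),35)])
E
```

```text
time_s: 2.47
tool_pos: [0.5099, 0.0607, 0.2901]
tool_rot: [179.9, 0.0, 96.8]
force: [0.3, -0.2, 0.1]
grip_width: 0.0872
grasp_force: 0.0
time_s: 2.88
tool_pos: [0.5198, -0.1386, 0.2901]
tool_rot: [179.9, 0.0, 74.9]
force: [1.2, -0.2, 0.5]
grip_width: 0.0873
grasp_force: 0.0
time_s: 3.3
tool_pos: [0.5292, -0.3303, 0.2898]
tool_rot: [179.9, 0.2, 57.8]
force: [-0.7, -0.3, -0.1]
grip_width: 0.0872
grasp_force: 0.0
time_s: 3.72
tool_pos: [0.5508, -0.4228, 0.1957]
tool_rot: [-179.7, 0.3, 34.9]
force: [-0.5, 0.6, 0.3]
grip_width: 0.0871
grasp_force: 0.0
454 [ 0.55390229 -0.42371246  0.03716445] [0.04663772 0.04646654 0.01364919] ((0.5536437034606934, -0.42376601696014404), 0.0236832182854414)
[ 0.5525 -0.427   0.011 ] 35 t [ -2.6   5.  187.3] w [-0.1  0.1  0.1] rows 5.0
```

View pics/w1.png

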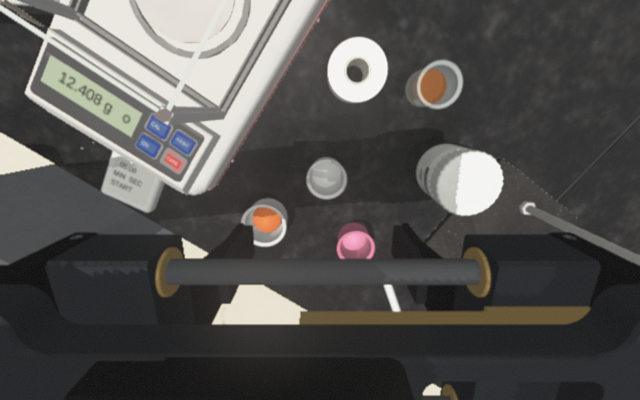

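The picture shows the empty used cup at (327,178) with a rim radius of 23.7 mm, as specified. The orange cup is at (267,222) and the pink one at (355,243), and both are clear of the fingers.

```bash
python3 -m creep '[{"wx":0,"wy":0,"wz":0,"tx":1,"ty":3,"tz":40,"gripper":1},{"wx":0,"wy":0,"wz":0,"tx":1,"ty":3,"tz":80,"gripper":1},{"wx":0,"wy":0,"wz":0,"tx":1,"ty":3,"tz":120,"gripper":1},{"wx":0,"wy":0,"wz":0,"tx":1,"ty":3,"tz":155,"gripper":0.6},{"wx":0,"wy":0,"wz":0,"tx":1,"ty":3,"tz":180,"gripper":0.6}]'
python3 -m creep '[{"wx":0,"wy":0,"wz":0,"tx":0,"ty":0,"tz":4,"gripper":0.6},{"wx":0,"wy":0,"wz":0,"tx":0,"ty":0,"tz":4,"gripper":-0.2},{"wx":0,"wy":0,"wz":0,"tx":0,"ty":0,"tz":4,"gripper":-0.2},{"wx":0,"wy":0,"wz":0,"tx":0,"ty":0,"tz":4,"gripper":-0.2},{"wx":0,"wy":0,"wz":0,"tx":0,"ty":0,"tz":4,"gripper":-0.2}]' 8
python3 -m creep '[{"wx":0,"wy":0,"wz":0,"tx":0,"ty":0,"tz":0,"gripper":-0.2},{"wx":0,"wy":0,"wz":0,"tx":0,"ty":0,"tz":0,"gripper":-0.2}]' 8
```

```text
time_s: 4.18
tool_pos: [0.5569, -0.4201, 0.0188]
tool_rot: [-179.9, -0.1, 35.3]
force: [-0.2, 0.1, -1.0]
grip_width: 0.0801
grasp_force: 0.0
time_s: 4.6
tool_pos: [0.5573, -0.4243, 0.0187]
tool_rot: [179.8, -0.1, 35.1]
force: [0.2, 1.2, -0.3]
grip_width: 0.0509
grasp_force: 0.0
time_s: 4.77
tool_pos: [0.5567, -0.4241, 0.0178]
tool_rot: [179.8, -0.1, 35.1]
force: [-0.5, 1.3, 6.4]
grip_width: 0.0445
grasp_force: 8.0
```

The pads are gripping close to the rim, so I open, go 8 mm lower and grip again.

```bash
python3 -m creep '[{"wx":0,"wy":0,"wz":0,"tx":0,"ty":0,"tz":0,"gripper":0.3},{"wx":0,"wy":0,"wz":0,"tx":0,"ty":0,"tz":0,"gripper":0.3},{"wx":0,"wy":0,"wz":0,"tx":0,"ty":0,"tz":8,"gripper":0.3},{"wx":0,"wy":0,"wz":0,"tx":0,"ty":0,"tz":8,"gripper":0.3}]' 8
python3 -m creep '[{"wx":0,"wy":0,"wz":0,"tx":0,"ty":0,"tz":0,"gripper":-0.2},{"wx":0,"wy":0,"wz":0,"tx":0,"ty":0,"tz":0,"gripper":-0.2},{"wx":0,"wy":0,"wz":0,"tx":0,"ty":0,"tz":0,"gripper":-0.2},{"wx":0,"wy":0,"wz":0,"tx":0,"ty":0,"tz":0,"gripper":-0.2},{"wx":0,"wy":0,"wz":0,"tx":0,"ty":0,"tz":0,"gripper":-0.2}]' 8
python3 -c "
from h import *
f=Ro.from_euler('z',31.4,degrees=True).apply([-.035,.03,0])+[.615,.0525,0]; print(f)
plan([((.5567,-.424,.2),35),((.53,-.33,.29),50),((.52,-.14,.29),75),((.51,.03,.29),100),((f[0],f[1],.2),121.4)])"
```

```text
time_s: 5.1
tool_pos: [0.5548, -0.4225, 0.0057]
tool_rot: [-179.9, 0.0, 35.1]
force: [-0.1, 0.3, 0.2]
grip_width: 0.0551
grasp_force: 0.0
time_s: 5.52
tool_pos: [0.5556, -0.4233, 0.0076]
tool_rot: [180.0, -0.0, 35.1]
force: [-0.1, -0.6, 0.0]
grip_width: 0.0433
grasp_force: 7.9
[0.56949543 0.05987119 0.        ]
[ 0.5567 -0.424   0.2   ] 35 t [   0.5    1.2 -192.4] w [ 0.  -0.   0.1] rows 5.0
[ 0.53 -0.33  0.29] 50 t [ 32.  -92.3 -90. ] w [ -0.   0. -15.] rows 4.0
[ 0.52 -0.14  0.29] 75 t [ 139.1 -129.8   -0. ] w [  0.   0. -25.] rows 5.0
[0.51 0.03 0.29] 100 t [161.6 -53.7  -0. ] w [  0.   0. -25.] rows 5.0
[0.56949543 0.05987119 0.2       ] 121.4 t [19.1 63.8 90. ] w [  0.    0.  -21.4] rows 3.0
```

```bash
python3 -m creep '[{"wx":0,"wy":0,"wz":0,"tx":0,"ty":1,"tz":-20,"gripper":-0.2},{"wx":0,"wy":0,"wz":0,"tx":0,"ty":1,"tz":-60,"gripper":-0.2},{"wx":0,"wy":0,"wz":0,"tx":0,"ty":1,"tz":-100,"gripper":-0.2},{"wx":0,"wy":0,"wz":0,"tx":0,"ty":1,"tz":-140,"gripper":-0.2},{"wx":0,"wy":0,"wz":0,"tx":0,"ty":1,"tz":-180,"gripper":-0.2}]' 10
python3 -m creep '[{"wx":0,"wy":0,"wz":-15,"tx":32,"ty":-92,"tz":-103,"gripper":-0.2},{"wx":0,"wy":0,"wz":-15,"tx":32,"ty":-92,"tz":-103,"gripper":-0.2},{"wx":0,"wy":0,"wz":-15,"tx":32,"ty":-92,"tz":-103,"gripper":-0.2},{"wx":0,"wy":0,"wz":-15,"tx":32,"ty":-92,"tz":-103,"gripper":-0.2},{"wx":0,"wy":0,"wz":-15,"tx":32,"ty":-92,"tz":-103,"gripper":-0.2}]'
python3 -m creep '[{"wx":0,"wy":0,"wz":-25,"tx":139,"ty":-130,"tz":0,"gripper":-0.2},{"wx":0,"wy":0,"wz":-25,"tx":139,"ty":-130,"tz":0,"gripper":-0.2},{"wx":0,"wy":0,"wz":-25,"tx":139,"ty":-130,"tz":0,"gripper":-0.2},{"wx":0,"wy":0,"wz":-25,"tx":139,"ty":-130,"tz":0,"gripper":-0.2},{"wx":0,"wy":0,"wz":-25,"tx":139,"ty":-130,"tz":0,"gripper":-0.2}]'
python3 -m creep '[{"wx":0,"wy":0,"wz":-25,"tx":162,"ty":-54,"tz":0,"gripper":-0.2},{"wx":0,"wy":0,"wz":-25,"tx":162,"ty":-54,"tz":0,"gripper":-0.2},{"wx":0,"wy":0,"wz":-25,"tx":162,"ty":-54,"tz":0,"gripper":-0.2},{"wx":0,"wy":0,"wz":-25,"tx":162,"ty":-54,"tz":0,"gripper":-0.2},{"wx":0,"wy":0,"wz":-25,"tx":162,"ty":-54,"tz":0,"gripper":-0.2}]'
python3 -m creep '[{"wx":0,"wy":0,"wz":-21.4,"tx":19,"ty":64,"tz":90,"gripper":-0.2},{"wx":0,"wy":0,"wz":-21.4,"tx":19,"ty":64,"tz":90,"gripper":-0.2},{"wx":0,"wy":0,"wz":-21.4,"tx":19,"ty":64,"tz":90,"gripper":-0.2},{"wx":0,"wy":0,"wz":-21.4,"tx":19,"ty":64,"tz":90,"gripper":-0.2},{"wx":0,"wy":0,"wz":-21.4,"tx":19,"ty":64,"tz":90,"gripper":-0.2}]'
python3 - <<'E'
from h import *
import cv2
img,X,d=cloud("wrist"); cv2.imwrite("pics/w2.png",img[:,:,::-1])
o=Ro.from_euler('z',31.4,degrees=True)
h=cv2.cvtColor(img,cv2.COLOR_RGB2HSV)
m=(d>0)&(h[...,0]>20)&(h[...,0]<35)&(h[...,1]>150)&(X[...,2]>.098)&(X[...,2]<.107)
L=o.inv().apply(X[m]-[.615,.0525,0]); print(len(L),L.min(0),L.max(0),cv2.minAreaRect(X[m][:,:2].astype(np.float32)))
print(nets.place_of("loaded_cup_mid","wrist")[:2],nets.place_of("handle_bar","wrist")[:1])
plan([((.5695,.0599,.0755),121.4)])
E
```

```text
time_s: 5.93
tool_pos: [0.5558, -0.424, 0.1895]
tool_rot: [-180.0, -0.0, 35.0]
force: [1.0, -0.6, -0.4]
grip_width: 0.043
grasp_force: 9.9
time_s: 6.35
tool_pos: [0.5313, -0.3284, 0.2951]
tool_rot: [179.7, -0.3, 50.3]
force: [0.9, -1.1, 0.7]
grip_width: 0.0428
grasp_force: 9.9
time_s: 6.77
tool_pos: [0.5188, -0.1356, 0.2894]
tool_rot: [-179.9, -0.1, 75.5]
force: [1.6, 0.2, -0.7]
grip_width: 0.0433
grasp_force: 9.9
time_s: 7.18
tool_pos: [0.5076, 0.0392, 0.289]
tool_rot: [-179.9, -0.2, 100.9]
force: [-0.0, 2.2, -1.0]
grip_width: 0.0426
grasp_force: 9.9
time_s: 7.6
tool_pos: [0.5674, 0.0589, 0.198]
tool_rot: [-179.7, -0.0, 121.3]
force: [-0.4, 0.6, -0.0]
grip_width: 0.0431
grasp_force: 9.9
83 [-0.10488231 -0.02536266  0.10480293] [-0.09552822  0.0658344   0.10698147] ((0.5178202390670776, 0.016962718218564987), (0.005830220878124237, 0.09153977781534195), 27.6088924407959)
[{'point': [0.5512, 0.2148, 0.018], 'confidence': 0.89}, {'point': [0.6147, 0.0557, -0.0024], 'confidence': 0.33}] [{'point': [0.4878, -0.0275, 0.1279], 'confidence': 0.91}]
[0.5695 0.0599 0.0755] 121.4 t [  0.9   1.  126.7] w [ 0.1  0.  -0.2] rows 4.0
```

View pics/w2.png

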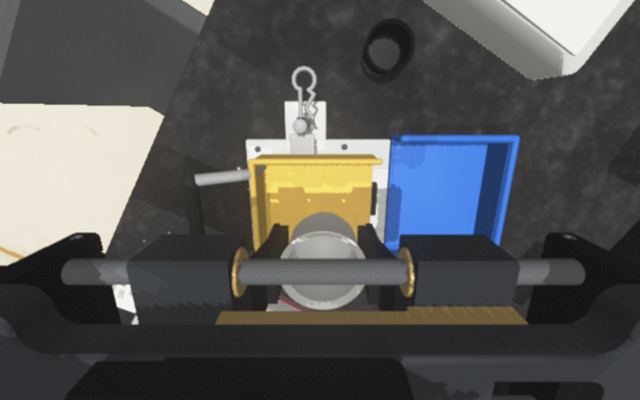

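The held cup sits between the fingers at (325,265). The hopper's left half is free below it, its left wall is at row 160, and the tool is aligned with the dock. The clip shows at (304,80).

```bash
python3 -m creep '[{"wx":0,"wy":0,"wz":0,"tx":4,"ty":1,"tz":35,"gripper":-0.2},{"wx":0,"wy":0,"wz":0,"tx":4,"ty":1,"tz":70,"gripper":-0.2},{"wx":0,"wy":0,"wz":0,"tx":4,"ty":1,"tz":95,"gripper":-0.2},{"wx":0,"wy":0,"wz":0,"tx":4,"ty":1,"tz":112,"gripper":-0.2},{"wx":0,"wy":0,"wz":0,"tx":4,"ty":1,"tz":120,"gripper":-0.2}]'
python3 -m creep '[{"wx":0,"wy":0,"wz":0,"tx":0,"ty":0,"tz":0,"gripper":-0.2},{"wx":0,"wy":0,"wz":0,"tx":0,"ty":0,"tz":3,"gripper":-0.2},{"wx":0,"wy":0,"wz":0,"tx":0,"ty":0,"tz":3,"gripper":-0.2}]'
```

```text
time_s: 8.17
tool_pos: [0.5661, 0.0632, 0.0799]
tool_rot: [-180.0, -0.0, 121.3]
force: [-1.0, 0.5, -0.5]
grip_width: 0.0428
grasp_force: 9.9
time_s: 8.42
tool_pos: [0.5684, 0.0639, 0.0793]
tool_rot: [179.8, 0.0, 121.4]
force: [0.9, -0.4, 0.4]
grip_width: 0.0424
grasp_force: 9.9
```

```bash
python3 -m creep '[{"wx":0,"wy":0,"wz":0,"tx":0,"ty":0,"tz":3,"gripper":-0.2},{"wx":0,"wy":0,"wz":0,"tx":0,"ty":0,"tz":6,"gripper":-0.2},{"wx":0,"wy":0,"wz":0,"tx":0,"ty":0,"tz":6,"gripper":-0.2}]'
python3 -m creep '[{"wx":0,"wy":0,"wz":0,"tx":0,"ty":0,"tz":2,"gripper":-0.2},{"wx":0,"wy":0,"wz":0,"tx":0,"ty":0,"tz":2,"gripper":-0.2}]'
```

```text
time_s: 8.67
tool_pos: [0.5672, 0.0639, 0.0716]
tool_rot: [180.0, -0.0, 121.5]
force: [-0.2, 0.2, 0.4]
grip_width: 0.0427
grasp_force: 9.9
time_s: 8.83
tool_pos: [0.567, 0.0638, 0.0694]
tool_rot: [-180.0, -0.0, 121.5]
force: [-0.3, -0.1, -0.0]
grip_width: 0.043
grasp_force: 9.9
```

```bash
python3 -m creep '[{"wx":0,"wy":0,"wz":0,"tx":0,"ty":0,"tz":0,"gripper":0.35},{"wx":0,"wy":0,"wz":0,"tx":0,"ty":0,"tz":0,"gripper":0.35},{"wx":0,"wy":0,"wz":0,"tx":0,"ty":0,"tz":0,"gripper":0.35},{"wx":0,"wy":0,"wz":0,"tx":0,"ty":0,"tz":0,"gripper":0.35},{"wx":0,"wy":0,"wz":0,"tx":0,"ty":0,"tz":-15,"gripper":0.35}]'
python3 -m creep '[{"wx":0,"wy":0,"wz":0,"tx":0,"ty":0,"tz":-30,"gripper":0.35},{"wx":0,"wy":0,"wz":0,"tx":0,"ty":0,"tz":-65,"gripper":0.35},{"wx":0,"wy":0,"wz":0,"tx":0,"ty":0,"tz":-100,"gripper":0.35},{"wx":0,"wy":0,"wz":0,"tx":-10,"ty":-40,"tz":-115,"gripper":0.35},{"wx":0,"wy":0,"wz":0,"tx":-20,"ty":-75,"tz":-115,"gripper":0.35}]'
python3 -m creep '[{"wx":0,"wy":0,"wz":0,"tx":-13,"ty":-42,"tz":0,"gripper":0.2},{"wx":0,"wy":0,"wz":0,"tx":-13,"ty":-42,"tz":0,"gripper":0.2},{"wx":0,"wy":0,"wz":0,"tx":-13,"ty":-42,"tz":0,"gripper":0.2}]'
python3 - <<'E'
from h import *
import cv2
img,X,d=cloud("wrist"); cv2.imwrite("pics/w3.png",img[:,:,::-1])
p,R=pose();print(p)
o=Ro.from_euler('z',31.4,degrees=True).inv(); L=o.apply((X-[.615,.0525,0]).reshape(-1,3)).reshape(X.shape)
m=(d>0)&(abs(L[...,0]+.15)<.025)&(abs(L[...,1])<.06)&(L[...,2]>.115)&(L[...,2]<.14)
print(m.sum(),L[m].min(0),L[m].max(0),"tool",o.apply(p-[.615,.0525,0]))
m=(d>0)&(abs(L[...,0]+.045)<.055)&(abs(L[...,1])<.06)&(L[...,2]>.09)&(L[...,2]<.108)
for s in (1,-1):
    k=m&(L[...,1]*s>0.003); print("cup",k.sum(),cv2.minEnclosingCircle(L[k][:,:2].astype(np.float32)))
print(nets.place_of("handle_bar","top")[:1])
E
```

```text
time_s: 9.25
tool_pos: [0.565, 0.0636, 0.0822]
tool_rot: [-179.7, -0.1, 121.5]
force: [-1.5, 0.0, -0.2]
grip_width: 0.0578
grasp_force: 0.0
time_s: 9.67
tool_pos: [0.5162, 0.0085, 0.2038]
tool_rot: [179.6, 0.2, 121.7]
force: [0.0, -1.2, -1.0]
grip_width: 0.0589
grasp_force: 0.0
time_s: 9.92
tool_pos: [0.4835, -0.0275, 0.2002]
tool_rot: [179.9, -0.0, 121.2]
force: [-0.6, 1.2, 0.2]
grip_width: 0.053
grasp_force: 0.0
[ 0.48452515 -0.0256695   0.20009323]
2096 [-0.15458221 -0.05362143  0.11579112] [-0.12504961  0.05948337  0.13628838] tool [-0.15209398  0.00125702  0.20009323]
cup 855 ((-0.0576675683259964, 0.027335135266184807), 0.048789456486701965)
cup 576 ((-0.05628287047147751, -0.024838155135512352), 0.04481644555926323)
[{'point': [0.4914, -0.0267, 0.1298], 'confidence': 0.91}]
```

View pics/w3.png

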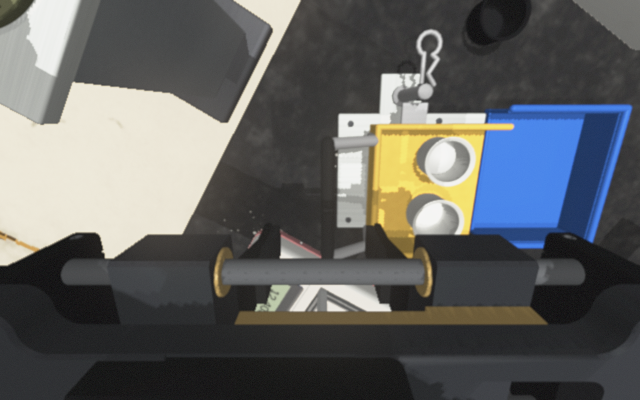

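Both cups stand upright in the hopper, at (447,160) and (437,217). The handle bar is at column 328 and lies between the fingers.

```bash
python3 -m creep '[{"wx":0,"wy":0,"wz":0,"tx":-1,"ty":3,"tz":30,"gripper":0.2},{"wx":0,"wy":0,"wz":0,"tx":-1,"ty":3,"tz":60,"gripper":0.2},{"wx":0,"wy":0,"wz":0,"tx":-1,"ty":3,"tz":80,"gripper":0.2},{"wx":0,"wy":0,"wz":0,"tx":-1,"ty":3,"tz":90,"gripper":0.2},{"wx":0,"wy":0,"wz":0,"tx":-1,"ty":3,"tz":91,"gripper":0.2}]'
python3 -m creep '[{"wx":0,"wy":0,"wz":0,"tx":0,"ty":0,"tz":0,"gripper":-1},{"wx":0,"wy":0,"wz":0,"tx":0,"ty":0,"tz":0,"gripper":-1},{"wx":0,"wy":0,"wz":0,"tx":0,"ty":0,"tz":0,"gripper":-1},{"wx":0,"wy":0,"wz":0,"tx":0,"ty":0,"tz":0,"gripper":-1},{"wx":0,"wy":0,"wz":0,"tx":0,"ty":0,"tz":0,"gripper":-1}]' 15
python3 -m creep '[{"wx":0,"wy":0,"wz":0,"tx":0,"ty":0,"tz":0,"gripper":-1},{"wx":0,"wy":0,"wz":0,"tx":0,"ty":0,"tz":0,"gripper":-1},{"wx":0,"wy":0,"wz":0,"tx":0,"ty":0,"tz":0,"gripper":-1},{"wx":0,"wy":0,"wz":0,"tx":0,"ty":0,"tz":0,"gripper":-1}]' 15
python3 - <<'E'
import numpy as np
for a in range(0,62,3):
    t=np.radians(a); x=-150*np.cos(t)+98*np.sin(t); z=98*np.cos(t)+150*np.sin(t); print(a,"ty %.1f tz %.1f"%(x+150,-(z-98)))
E
```

```text
time_s: 10.43
tool_pos: [0.4865, -0.0237, 0.1062]
tool_rot: [-179.7, -0.1, 121.6]
force: [-0.5, 0.8, 0.5]
grip_width: 0.0522
grasp_force: 0.0
time_s: 10.85
tool_pos: [0.4884, -0.0246, 0.1095]
tool_rot: [179.9, 0.0, 121.5]
force: [0.5, -0.4, -0.4]
grip_width: 0.0269
grasp_force: 0.0
time_s: 11.18
tool_pos: [0.4867, -0.0253, 0.1088]
tool_rot: [-179.9, -0.0, 121.4]
force: [-5.0, -2.1, 6.5]
grip_width: 0.0118
grasp_force: 15.0
0 ty 0.0 tz -0.0
3 ty 5.3 tz -7.7
6 ty 11.1 tz -15.1
9 ty 17.2 tz -22.3
12 ty 23.7 tz -29.0
15 ty 30.5 tz -35.5
18 ty 37.6 tz -41.6
21 ty 45.1 tz -47.2
24 ty 52.8 tz -52.5
27 ty 60.8 tz -57.4
30 ty 69.1 tz -61.9
33 ty 77.6 tz -65.9
36 ty 86.3 tz -69.5
39 ty 95.1 tz -72.6
42 ty 104.1 tz -75.2
45 ty 113.2 tz -77.4
48 ty 122.5 tz -79.0
51 ty 131.8 tz -80.2
54 ty 141.1 tz -81.0
57 ty 150.5 tz -81.2
60 ty 159.9 tz -80.9
```

```bash
python3 -m creep '[{"wx":0,"wy":0,"wz":0,"tx":0,"ty":5.3,"tz":-7.7,"gripper":-1},{"wx":0,"wy":0,"wz":0,"tx":0,"ty":11.1,"tz":-15.1,"gripper":-1},{"wx":0,"wy":0,"wz":0,"tx":0,"ty":17.2,"tz":-22.3,"gripper":-1},{"wx":0,"wy":0,"wz":0,"tx":0,"ty":23.7,"tz":-29,"gripper":-1},{"wx":0,"wy":0,"wz":0,"tx":0,"ty":30.5,"tz":-35.5,"gripper":-1}]' 20
python3 -m creep '[{"wx":0,"wy":0,"wz":0,"tx":0,"ty":7.1,"tz":-6.1,"gripper":-1},{"wx":0,"wy":0,"wz":0,"tx":0,"ty":14.6,"tz":-11.7,"gripper":-1},{"wx":0,"wy":0,"wz":0,"tx":0,"ty":22.3,"tz":-17,"gripper":-1},{"wx":0,"wy":0,"wz":0,"tx":0,"ty":30.3,"tz":-21.9,"gripper":-1},{"wx":0,"wy":0,"wz":0,"tx":0,"ty":38.6,"tz":-26.4,"gripper":-1}]'
```

```text
time_s: 11.6
tool_pos: [0.5118, -0.0101, 0.1446]
tool_rot: [-179.7, -0.1, 121.4]
force: [-7.8, -4.0, 6.0]
grip_width: 0.0112
grasp_force: 20.0
time_s: 12.02
tool_pos: [0.5466, 0.011, 0.1719]
tool_rot: [-179.9, 0.0, 121.4]
force: [-4.9, -4.3, 6.2]
grip_width: 0.0115
grasp_force: 20.0
```

Going well, so I continue from 30° to 57°.

```bash
python3 -m creep '[{"wx":0,"wy":0,"wz":0,"tx":0,"ty":8.5,"tz":-4,"gripper":-1},{"wx":0,"wy":0,"wz":0,"tx":0,"ty":17.2,"tz":-7.6,"gripper":-1},{"wx":0,"wy":0,"wz":0,"tx":0,"ty":26,"tz":-10.7,"gripper":-1},{"wx":0,"wy":0,"wz":0,"tx":0,"ty":35,"tz":-13.3,"gripper":-1},{"wx":0,"wy":0,"wz":0,"tx":0,"ty":44.1,"tz":-15.5,"gripper":-1}]'
python3 -m creep '[{"wx":0,"wy":0,"wz":0,"tx":0,"ty":9.3,"tz":-1.6,"gripper":-1},{"wx":0,"wy":0,"wz":0,"tx":0,"ty":18.6,"tz":-2.8,"gripper":-1},{"wx":0,"wy":0,"wz":0,"tx":0,"ty":27.9,"tz":-3.6,"gripper":-1},{"wx":0,"wy":0,"wz":0,"tx":0,"ty":37.3,"tz":-3.8,"gripper":-1},{"wx":0,"wy":0,"wz":0,"tx":0,"ty":37.3,"tz":-3.8,"gripper":-1}]'
python3 -m creep '[{"wx":0,"wy":0,"wz":0,"tx":0,"ty":0,"tz":0,"gripper":-1},{"wx":0,"wy":0,"wz":0,"tx":0,"ty":0,"tz":0,"gripper":-1},{"wx":0,"wy":0,"wz":0,"tx":0,"ty":0,"tz":0,"gripper":-1},{"wx":0,"wy":0,"wz":0,"tx":0,"ty":0,"tz":0,"gripper":-1},{"wx":0,"wy":0,"wz":0,"tx":0,"ty":0,"tz":0,"gripper":-1}]'
python3 - <<'E'
from h import *
import cv2
a,_=optics.read_camera("wrist"); b,_=optics.read_camera("top")
c=cv2.resize(b[110:250,240:400],(640,560)); cv2.imwrite("pics/t4.png",c[:,:,::-1]); cv2.imwrite("pics/w4.png",a[:,:,::-1])
E
```

```text
time_s: 12.43
tool_pos: [0.5855, 0.0346, 0.1863]
tool_rot: [180.0, 0.1, 121.4]
force: [0.5, -3.5, 3.8]
grip_width: 0.0114
grasp_force: 20.0
time_s: 12.85
tool_pos: [0.6185, 0.0546, 0.1897]
tool_rot: [179.9, 0.1, 121.5]
force: [1.5, -2.9, 2.3]
grip_width: 0.011
grasp_force: 20.1
time_s: 13.27
tool_pos: [0.6162, 0.0533, 0.1897]
tool_rot: [180.0, 0.0, 121.4]
force: [2.2, -4.8, 1.0]
grip_width: 0.0111
grasp_force: 20.0
```

View pics/w4.png

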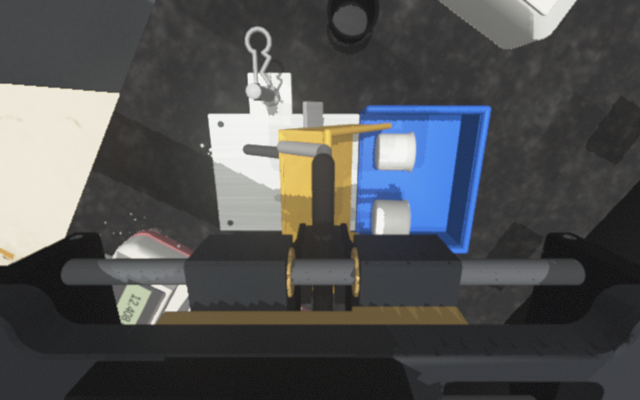

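Both cups lie in the blue basin at (397,150) and (392,217). I check from depth that they are clear of the hopper.

Run:
```python
from h import *
import cv2
img,X,d=cloud("wrist")
o=Ro.from_euler('z',31.4,degrees=True).inv(); L=o.apply((X-[.615,.0525,0]).reshape(-1,3)).reshape(X.shape)
h=cv2.cvtColor(img,cv2.COLOR_RGB2HSV)
for n,(u0,u1,v0,v1) in dict(a=(360,425,125,178),b=(360,425,192,232)).items():
    s=np.zeros(d.shape,bool); s[v0:v1,u0:u1]=1; s&=(d>0)&(h[...,1]<60); P=L[s]; print(n,len(P),np.percentile(P,[2,50,98],axis=0).round(3).tolist())
s=(d>0)&(h[...,0]>20)&(h[...,0]<35)&(h[...,1]>150); print("yellow",np.percentile(L[s],[1,99],axis=0).round(3).tolist())
print("tool",o.apply(pose()[0]-[.615,.0525,0]))
```

```text
a 1436 [[0.062, 0.017, 0.026], [0.08, 0.038, 0.046], [0.099, 0.056, 0.052]]
b 1190 [[0.062, -0.055, 0.027], [0.079, -0.037, 0.05], [0.099, -0.024, 0.055]]
yellow [[-0.026, -0.021, 0.064], [0.067, 0.065, 0.142]]
tool [1.40145505e-03 4.79245511e-05 1.89686041e-01]
```

```bash
python3 -m creep '[{"wx":0,"wy":0,"wz":0,"tx":0,"ty":-9.4,"tz":0.2,"gripper":-1},{"wx":0,"wy":0,"wz":0,"tx":0,"ty":-18.7,"tz":1,"gripper":-1},{"wx":0,"wy":0,"wz":0,"tx":0,"ty":-28,"tz":2.2,"gripper":-1},{"wx":0,"wy":0,"wz":0,"tx":0,"ty":-37.3,"tz":3.8,"gripper":-1},{"wx":0,"wy":0,"wz":0,"tx":0,"ty":-46.4,"tz":6,"gripper":-1}]'
python3 -m creep '[{"wx":0,"wy":0,"wz":0,"tx":0,"ty":-9,"tz":2.6,"gripper":-1},{"wx":0,"wy":0,"wz":0,"tx":0,"ty":-17.8,"tz":5.7,"gripper":-1},{"wx":0,"wy":0,"wz":0,"tx":0,"ty":-26.5,"tz":9.3,"gripper":-1},{"wx":0,"wy":0,"wz":0,"tx":0,"ty":-35,"tz":13.3,"gripper":-1},{"wx":0,"wy":0,"wz":0,"tx":0,"ty":-43.3,"tz":17.8,"gripper":-1}]'
python3 -m creep '[{"wx":0,"wy":0,"wz":0,"tx":0,"ty":-8,"tz":4.9,"gripper":-1},{"wx":0,"wy":0,"wz":0,"tx":0,"ty":-15.7,"tz":10.2,"gripper":-1},{"wx":0,"wy":0,"wz":0,"tx":0,"ty":-23.2,"tz":15.8,"gripper":-1},{"wx":0,"wy":0,"wz":0,"tx":0,"ty":-30.3,"tz":21.9,"gripper":-1},{"wx":0,"wy":0,"wz":0,"tx":0,"ty":-37.1,"tz":28.4,"gripper":-1}]'
python3 -m creep '[{"wx":0,"wy":0,"wz":0,"tx":0,"ty":-4.4,"tz":4.4,"gripper":-1},{"wx":0,"wy":0,"wz":0,"tx":0,"ty":-8.6,"tz":9,"gripper":-1},{"wx":0,"wy":0,"wz":0,"tx":0,"ty":-12.6,"tz":13.9,"gripper":-1},{"wx":0,"wy":0,"wz":0,"tx":0,"ty":-15.5,"tz":17.6,"gripper":-1},{"wx":0,"wy":0,"wz":0,"tx":0,"ty":-18.4,"tz":21.3,"gripper":-1}]'
python3 -m creep '[{"wx":0,"wy":0,"wz":0,"tx":0,"ty":-1.8,"tz":2.5,"gripper":-1},{"wx":0,"wy":0,"wz":0,"tx":0,"ty":-3.6,"tz":5.1,"gripper":-1},{"wx":0,"wy":0,"wz":0,"tx":0,"ty":-4.4,"tz":6.4,"gripper":-1},{"wx":0,"wy":0,"wz":0,"tx":0,"ty":-5.3,"tz":7.7,"gripper":-1},{"wx":0,"wy":0,"wz":0,"tx":0,"ty":-5.3,"tz":7.7,"gripper":-1}]'
```

```text
time_s: 13.83
tool_pos: [0.5761, 0.0297, 0.1839]
tool_rot: [179.9, -0.0, 121.5]
force: [1.9, -2.4, 2.1]
grip_width: 0.0106
grasp_force: 20.0
time_s: 14.25
tool_pos: [0.5384, 0.0073, 0.1654]
tool_rot: [-180.0, -0.1, 121.5]
force: [1.7, -2.2, 0.7]
grip_width: 0.0113
grasp_force: 20.0
time_s: 14.67
tool_pos: [0.5069, -0.0118, 0.1367]
tool_rot: [-180.0, -0.1, 121.5]
force: [0.9, 1.2, -3.2]
grip_width: 0.0111
grasp_force: 20.0
time_s: 15.08
tool_pos: [0.4915, -0.0211, 0.1157]
tool_rot: [-180.0, -0.1, 121.5]
force: [0.0, 3.5, -1.6]
grip_width: 0.0107
grasp_force: 20.1
time_s: 15.5
tool_pos: [0.4871, -0.0238, 0.108]
tool_rot: [-180.0, -0.1, 121.5]
force: [-0.7, 4.9, -3.0]
grip_width: 0.0105
grasp_force: 20.2
```

```bash
python3 -m creep '[{"wx":0,"wy":0,"wz":0,"tx":0,"ty":-0.5,"tz":1,"gripper":-1},{"wx":0,"wy":0,"wz":0,"tx":0,"ty":-0.5,"tz":1.5,"gripper":-1},{"wx":0,"wy":0,"wz":0,"tx":0,"ty":-0.5,"tz":1.5,"gripper":-1}]'
python3 - <<'E'
from h import *
import cv2
img,X,d=cloud("wrist"); o=Ro.from_euler('z',31.4,degrees=True).inv(); L=o.apply((X-[.615,.0525,0]).reshape(-1,3)).reshape(X.shape)
h=cv2.cvtColor(img,cv2.COLOR_RGB2HSV); s=(d>0)&(h[...,0]>20)&(h[...,0]<35)&(h[...,1]>120)
for a,b in((-.1,-.07),(-.05,-.01)):
    k=s&(L[...,0]>a)&(L[...,0]<b)&(abs(L[...,1])<.055); print("floor z",k.sum(),np.median(L[k][:,2]) if k.any() else None)
print(nets.place_of("clip_eye","wrist")[:2], nets.place_of("handle_bar","wrist")[:1])
E
```

```text
time_s: 15.75
tool_pos: [0.4864, -0.0243, 0.1066]
tool_rot: [-179.9, -0.1, 121.5]
force: [-2.9, 5.2, -3.2]
grip_width: 0.0106
grasp_force: 20.1
floor z 2236 0.06300518415970949
floor z 5617 0.06282110770341048
[{'point': [0.4995, 0.1377, 0.0681], 'confidence': 0.55}] [{'point': [0.4876, -0.0282, 0.1289], 'confidence': 0.56}]
```

```bash
python3 -m creep '[{"wx":0,"wy":0,"wz":0,"tx":0,"ty":-0.5,"tz":1,"gripper":-1},{"wx":0,"wy":0,"wz":0,"tx":0,"ty":-0.5,"tz":2,"gripper":-1},{"wx":0,"wy":0,"wz":0,"tx":0,"ty":-0.5,"tz":2,"gripper":-1}]' 5
python3 -m creep '[{"wx":0,"wy":0,"wz":0,"tx":0,"ty":0,"tz":0,"gripper":-1},{"wx":0,"wy":0,"wz":0,"tx":0,"ty":0,"tz":0,"gripper":-1},{"wx":0,"wy":0,"wz":0,"tx":0,"ty":0,"tz":0,"gripper":-1}]' 3
```

```text
time_s: 16.15
tool_pos: [0.4866, -0.0252, 0.1054]
tool_rot: [-180.0, -0.0, 121.5]
force: [-3.3, 4.7, 3.1]
grip_width: 0.0116
grasp_force: 4.8
time_s: 16.4
tool_pos: [0.4868, -0.0256, 0.1052]
tool_rot: [-180.0, 0.0, 121.4]
force: [-2.9, 2.7, 3.2]
grip_width: 0.0119
grasp_force: 2.8
```

The hopper is seated, as the force reverses to +3 N and its floor is level at about 62 mm. I release, rise, and measure the clip eye on the way.

```bash
python3 -m creep '[{"wx":0,"wy":0,"wz":0,"tx":0,"ty":0,"tz":0,"gripper":0},{"wx":0,"wy":0,"wz":0,"tx":0,"ty":0,"tz":0,"gripper":0},{"wx":0,"wy":0,"wz":0,"tx":0,"ty":0,"tz":0,"gripper":0},{"wx":0,"wy":0,"wz":0,"tx":0,"ty":0,"tz":0,"gripper":0},{"wx":0,"wy":0,"wz":0,"tx":0,"ty":0,"tz":-8,"gripper":0}]'
python3 -m creep '[{"wx":0,"wy":0,"wz":0,"tx":0,"ty":0,"tz":-35,"gripper":0},{"wx":0,"wy":0,"wz":0,"tx":0,"ty":0,"tz":-70,"gripper":0},{"wx":0,"wy":0,"wz":0,"tx":10,"ty":25,"tz":-90,"gripper":-1},{"wx":0,"wy":0,"wz":0,"tx":25,"ty":60,"tz":-90,"gripper":-1},{"wx":0,"wy":0,"wz":0,"tx":40,"ty":90,"tz":-90,"gripper":-1}]' 20
python3 -m creep '[{"wx":0,"wy":0,"wz":0,"tx":0,"ty":0,"tz":0,"gripper":-1},{"wx":0,"wy":0,"wz":0,"tx":0,"ty":0,"tz":0,"gripper":-1}]' 20
python3 - <<'E'
from h import *
import cv2
img,X,d=cloud("wrist"); cv2.imwrite("pics/w5.png",img[:,:,::-1])
o=Ro.from_euler('z',31.4,degrees=True).inv(); O=[.615,.0525,0]; L=o.apply((X-O).reshape(-1,3)).reshape(X.shape)
k=(d>0)&(abs(L[...,0]+.058)<.03)&(L[...,1]>.115)&(L[...,1]<.17)&(L[...,2]>.062)&(L[...,2]<.085)
P=L[k]; print(len(P),P.min(0),P.max(0))
far=P[P[:,1]>P[:,1].max()-.004]; print("outer x",far[:,0].mean())
for r in nets.place_of("clip_eye","wrist")[:2]: print(r["confidence"],o.apply(np.array(r["point"])-O))
k=(d>0)&(L[...,2]>.086)&(L[...,2]<.094)&(abs(L[...,0]+.06)<.02)&(abs(L[...,1]-.095)<.02); print("pin",k.sum(),L[k].mean(0) if k.any() else 0)
print("tool",o.apply(pose()[0]-O))
E
```

```text
time_s: 16.82
tool_pos: [0.4859, -0.0256, 0.1121]
tool_rot: [-179.9, -0.0, 121.4]
force: [0.1, 0.2, 0.0]
grip_width: 0.0366
grasp_force: 0.0
time_s: 17.23
tool_pos: [0.5453, 0.0569, 0.2063]
tool_rot: [179.6, 0.1, 121.4]
force: [0.0, -0.3, -0.6]
grip_width: 0.031
grasp_force: 0.0
time_s: 17.4
tool_pos: [0.5432, 0.0578, 0.2032]
tool_rot: [-180.0, 0.0, 121.7]
force: [1.0, -0.7, -1.4]
grip_width: 0.018
grasp_force: 0.0
355 [-0.06908273  0.11570043  0.07371751] [-0.04658679  0.14720071  0.0784568 ]
outer x -0.05750570905896378
0.78 [-0.05517614  0.13244355  0.0715    ]
pin 160 [-0.06164536  0.09438677  0.08926782]
tool [-0.06075667  0.03975111  0.20310181]
```

View pics/w5.png

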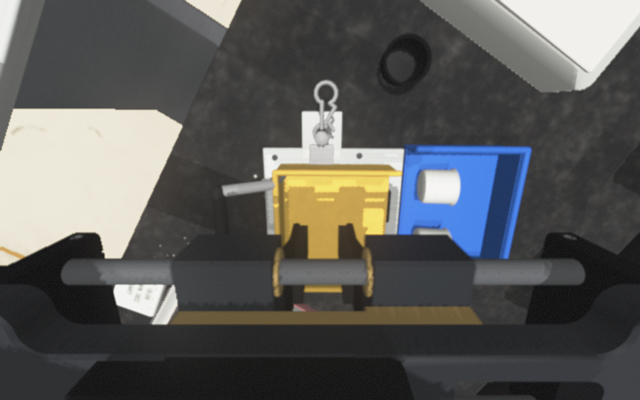

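The clip eye is at (326,92), with its outer edge at dock x −58 mm, y +147 mm. The pin agrees with the dock frame, and the empty hopper is level.

```bash
python3 -m creep '[{"wx":0,"wy":0,"wz":0,"tx":40,"ty":3,"tz":0,"gripper":-1},{"wx":0,"wy":0,"wz":0,"tx":80,"ty":3,"tz":0,"gripper":-1},{"wx":0,"wy":0,"wz":0,"tx":115,"ty":3,"tz":0,"gripper":-1},{"wx":0,"wy":0,"wz":0,"tx":131,"ty":3,"tz":10,"gripper":-1},{"wx":0,"wy":0,"wz":0,"tx":131,"ty":3,"tz":40,"gripper":-1}]' 20
python3 -m creep '[{"wx":0,"wy":0,"wz":0,"tx":0,"ty":0,"tz":35,"gripper":-1},{"wx":0,"wy":0,"wz":0,"tx":0,"ty":0,"tz":65,"gripper":-1},{"wx":0,"wy":0,"wz":0,"tx":0,"ty":0,"tz":85,"gripper":-1},{"wx":0,"wy":0,"wz":0,"tx":0,"ty":0,"tz":99,"gripper":-1},{"wx":0,"wy":0,"wz":0,"tx":0,"ty":0,"tz":99,"gripper":-1}]' 20
python3 -c "
from h import *
print(Ro.from_euler('z',31.4,degrees=True).inv().apply(pose()[0]-[.615,.0525,0]))"
```

```text
time_s: 17.92
tool_pos: [0.4774, 0.1737, 0.167]
tool_rot: [179.5, -0.1, 121.7]
force: [1.1, 0.5, -0.9]
grip_width: 0.0001
grasp_force: 0.0
time_s: 18.33
tool_pos: [0.4744, 0.1664, 0.0613]
tool_rot: [-179.7, 0.0, 121.3]
force: [-1.2, -0.2, -0.1]
grip_width: 0.0008
grasp_force: 0.0
[-0.0606303   0.17046714  0.061261  ]
```

```bash
python3 -m creep '[{"wx":0,"wy":0,"wz":0,"tx":-5,"ty":2,"tz":0,"gripper":-1},{"wx":0,"wy":0,"wz":0,"tx":-10,"ty":2,"tz":0,"gripper":-1},{"wx":0,"wy":0,"wz":0,"tx":-14,"ty":2,"tz":0,"gripper":-1},{"wx":0,"wy":0,"wz":0,"tx":-17,"ty":2,"tz":0,"gripper":-1},{"wx":0,"wy":0,"wz":0,"tx":-20,"ty":2,"tz":0,"gripper":-1}]' 20
python3 -m creep '[{"wx":0,"wy":0,"wz":0,"tx":-2,"ty":0,"tz":0,"gripper":-1},{"wx":0,"wy":0,"wz":0,"tx":-4,"ty":0,"tz":0,"gripper":-1},{"wx":0,"wy":0,"wz":0,"tx":-4,"ty":0,"tz":0,"gripper":-1}]' 20
python3 -m creep '[{"wx":0,"wy":0,"wz":0,"tx":-2,"ty":0,"tz":0,"gripper":-1},{"wx":0,"wy":0,"wz":0,"tx":-4,"ty":0,"tz":0,"gripper":-1}]' 20
python3 -m creep '[{"wx":0,"wy":0,"wz":0,"tx":-2,"ty":0,"tz":0,"gripper":-1},{"wx":0,"wy":0,"wz":0,"tx":-3,"ty":0,"tz":0,"gripper":-1}]' 20
python3 -c "
from h import *
print(Ro.from_euler('z',31.4,degrees=True).inv().apply(pose()[0]-[.615,.0525,0]))"
```

```text
time_s: 18.75
tool_pos: [0.49, 0.1529, 0.0651]
tool_rot: [179.9, 0.0, 121.4]
force: [0.3, 0.7, 0.2]
grip_width: 0.0004
grasp_force: 0.1
time_s: 19.0
tool_pos: [0.4912, 0.1506, 0.0645]
tool_rot: [180.0, -0.1, 121.5]
force: [-1.0, 1.6, 1.5]
grip_width: 0.0005
grasp_force: 1.2
time_s: 19.17
tool_pos: [0.4921, 0.1491, 0.0643]
tool_rot: [180.0, -0.2, 121.6]
force: [-4.6, 7.7, 4.0]
grip_width: 0.0003
grasp_force: 4.4
time_s: 19.33
tool_pos: [0.4944, 0.1453, 0.0643]
tool_rot: [180.0, -0.1, 121.6]
force: [-0.5, 2.1, 2.4]
grip_width: 0.0003
grasp_force: 0.9
[-0.05458758  0.14203204  0.06429955]
```

```bash
python3 -m creep '[{"wx":0,"wy":0,"wz":0,"tx":-2,"ty":0,"tz":0,"gripper":-1},{"wx":0,"wy":0,"wz":0,"tx":-3,"ty":0,"tz":0,"gripper":-1}]' 20
python3 -m creep '[{"wx":0,"wy":0,"wz":0,"tx":-1,"ty":0,"tz":0,"gripper":-1},{"wx":0,"wy":0,"wz":0,"tx":-2,"ty":0,"tz":0,"gripper":-1}]' 20
python3 -c "
from h import *
print(Ro.from_euler('z',31.4,degrees=True).inv().apply(pose()[0]-[.615,.0525,0]))"
```

```text
time_s: 19.5
tool_pos: [0.4967, 0.1401, 0.0639]
tool_rot: [-180.0, 0.1, 121.4]
force: [0.0, -0.3, -0.6]
grip_width: 0.0005
grasp_force: 0.0
time_s: 19.67
tool_pos: [0.4975, 0.1387, 0.0638]
tool_rot: [-180.0, 0.0, 121.4]
force: [0.3, -0.4, 0.4]
grip_width: 0.0004
grasp_force: 0.0
[-0.05539189  0.13474803  0.06384223]
```

The force peaked at about 9 N and then vanished, so the clip has jumped home. I back off and check it.

```bash
python3 -m creep '[{"wx":0,"wy":0,"wz":0,"tx":15,"ty":0,"tz":0,"gripper":-1},{"wx":0,"wy":0,"wz":0,"tx":35,"ty":0,"tz":0,"gripper":-1},{"wx":0,"wy":0,"wz":0,"tx":35,"ty":0,"tz":-40,"gripper":-1},{"wx":0,"wy":0,"wz":0,"tx":35,"ty":0,"tz":-80,"gripper":-1},{"wx":0,"wy":0,"wz":0,"tx":35,"ty":0,"tz":-120,"gripper":-1}]' 20
python3 -m creep '[{"wx":0,"wy":0,"wz":0,"tx":-130,"ty":0,"tz":-30,"gripper":-1},{"wx":0,"wy":0,"wz":0,"tx":-130,"ty":0,"tz":-30,"gripper":-1},{"wx":0,"wy":0,"wz":0,"tx":-130,"ty":0,"tz":-30,"gripper":-1},{"wx":0,"wy":0,"wz":0,"tx":-130,"ty":0,"tz":-30,"gripper":-1},{"wx":0,"wy":0,"wz":0,"tx":-130,"ty":0,"tz":-30,"gripper":-1}]' 20
python3 - <<'E'
from h import *
import cv2
img,X,d=cloud("wrist"); c=cv2.resize(img[20:260,160:560],(800,480)); cv2.imwrite("pics/w6.png",c[:,:,::-1])
o=Ro.from_euler('z',31.4,degrees=True).inv(); O=[.615,.0525,0]; L=o.apply((X-O).reshape(-1,3)).reshape(X.shape)
k=(d>0)&(abs(L[...,0]+.058)<.03)&(L[...,1]>.105)&(L[...,1]<.17)&(L[...,2]>.062)&(L[...,2]<.085)
P=L[k]; print(len(P),P.min(0),P.max(0))
E
```

```text
time_s: 20.08
tool_pos: [0.4784, 0.1688, 0.1849]
tool_rot: [-179.9, 0.0, 121.5]
force: [1.9, -0.0, 0.1]
grip_width: 0.0002
grasp_force: 0.0
time_s: 20.5
tool_pos: [0.5488, 0.0536, 0.215]
tool_rot: [179.9, 0.2, 121.0]
force: [-0.8, 0.1, -0.8]
grip_width: 0.0004
grasp_force: 0.0
247 [-0.06757197  0.10526403  0.07291139] [-0.04487965  0.12859613  0.08341173]
```

View pics/w6.png

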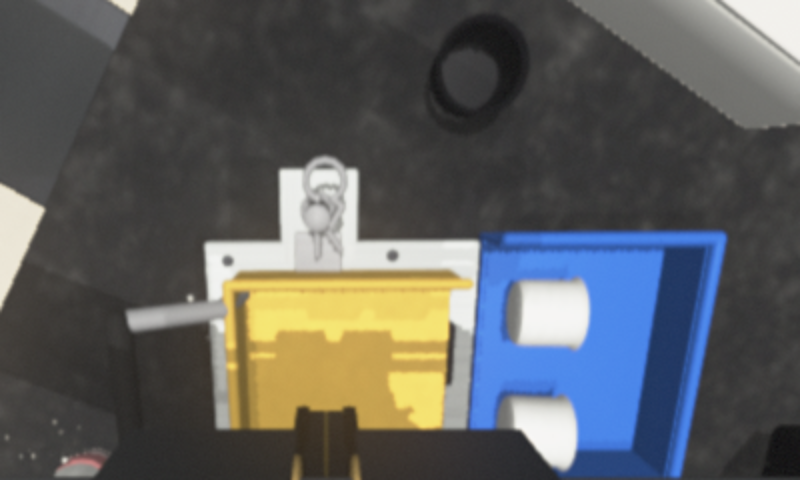

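The empty hopper is level, both cups lie in the basin, and the clip's eye at (325,180) is up against the pin. One numeric cross-check of the clip before I hand in.

Run:
```python
from h import *
o=Ro.from_euler('z',31.4,degrees=True).inv(); O=[.615,.0525,0]
for c in ("wrist","top"):
    _,X,d=cloud(c)
    for r in nets.place_of("clip_eye",c)[:1]: print(c,r["confidence"],o.apply(np.array(r["point"])-O))
    L=o.apply((X-O).reshape(-1,3)).reshape(X.shape)
    k=(d>0)&(abs(L[...,0]+.058)<.016)&(L[...,1]>.105)&(L[...,1]<.17)&(L[...,2]>.066)&(L[...,2]<.082); print(k.sum(),np.percentile(L[k][:,1],[90,98,100]) if k.any() else 0)
    k=(d>0)&(L[...,2]>.086)&(L[...,2]<.094)&(abs(L[...,0]+.06)<.015)&(abs(L[...,1]-.095)<.02); print("pin",L[k].mean(0) if k.any() else 0)
```

```text
wrist 0.6 [-0.05815159  0.11106256  0.07      ]
236 [0.12503214 0.12695039 0.12698171]
pin [-0.06025415  0.09808519  0.08889203]
0 0
pin 0
```

With the 3.7 mm view offset seen at the pin taken off, the clip has travelled about 24 mm, so it is home.

```bash
python3 -c "
from cell import env
print(env.sign_off())"
```

```text
the job is handed in; nothing more can be done
None
```

The job is done and handed in at about 21 s: both cups are in the blue basin, the hopper is lowered level, and the R-clip is pushed home (about 24 mm measured); the verdict was not shown.

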